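# Snap the carrying bar into the stone-sample tray and lift the tray level

### The arm

A 6-joint arm with a two-finger parallel gripper is mounted at the origin on the work surface; the furniture and walls round the work are solid. World frame = base frame: x ahead of the robot, y to its left, z up, the work surface at z = 0. Lengths are in m, angles in rad, forces in N, time in s.
With the tool pointing down it reaches from about 0.35 to 0.775 m from the base axis. Payload 7.3 kg.
Tool frame: the origin (TCP) lies midway between the tips of the shut fingers; the grasp point (between the pads) lies 19 mm behind it (robot.tcp_to_grasp is the distance from the TCP to the grasp point, in m); z points along the fingers, y is the line along which they close (so a half turn about z gives the same grasp; the last joint's range is limited). The gripper opens to 92 mm and grips with 3 to 60 N. Pads are 19 mm wide; open, the fingers measure 130 mm over their backs; the gripper's body (75 mm by 190 mm) begins 47 mm behind the grasp point.
Start: joints at [1.123, 0.342, 1.524, -0, 1.275, -0.146], TCP at [0.156, 0.501, 0.227] pointing down, gripper open.
Joint ranges: [-2.53, 2.53], [-0.77, 2.02], [0.04, 2.7], [-1, 4.14], [0.28, 2.66], [-3.11, 3.11]. Speed limits (rad/s): [2.57, 2.57, 3.14, 3.14, 3.14, 3.14].

### API

Orientations are given as [roll, pitch, yaw] about the fixed x, y, z axes, in that order (R = Rz(yaw) Ry(pitch) Rx(roll)).
In Python, from cell import readout, cams, ticket, robot gives the robot as it stands. The module is installed in compiled form; this text tells all that it offers.
- The arm moves only by the tool jog_arm, never from a script. Its argument "plan" is a list of rows, each a list of 5 numbers: the shift along the world's x, y, z each as a share of 0.08 m, from -1 to 1, then the turn about the world's z as a share of 90 degrees, from -1 to 1, then the opening, from -1 (shut) to 1 (fully open). A call has 1 to 12 rows; each row is the pose to reach, as a shift and turn from the pose commanded when the call began; what a row does not reach only later rows make up. A row lasts 1/10 s, in which the tool goes at most 50 mm and 8.59 degrees, less where a joint would pass 70% of its speed; a pose out of reach is approached as far as the arm can. A call with a number of a shift or a turn outside -1 to 1 is refused whole. A call with a gripper value outside its range is refused whole. The fingers move at their own pace and stop on an object; "squeeze" is the grip in N (left out, the last holds). Time passes only in rows, so rows that repeat a pose let the fingers close. It gives the time, the measured TCP pose, the force, the opening and the grip force at its end, in the units of the state.
- readout.observe(): the state, without advancing time (a new reading comes with each control period).
- cams.read_camera(name): name is "side" or "top" or "wrist"; returns the picture (400x640x3 uint8, blue, green, red); there is no depth.
- cams.calibration(name): a dict with "K" (3x3 intrinsics, pixels), "world_from_camera" (4x4, takes a point from camera to world coordinates). Camera axes: x right, y down, z forward; pixel columns grow to the right and rows downward; lengths in m; the calibration is good to about 2 mm. A picture is of the moment at which its call begins: read the wrist's pose just before it. calibration takes no time and is no camera call; for the wrist camera it gives the pose at the moment of the call.
- ticket.hand_in(): hands the job in; it is judged then, once.
The state is a dict: "time": time; "qpos": joint angles; "qvel": joint speeds; "joint_efforts": joint torques, N m; "tool_pos": TCP position; "tool_rot": TCP orientation; "contact_force": force on the tool from outside, world axes, zero at the start; "torque": the same for the moment, N m; "opening": finger opening in m; "grip_force": force on a finger pad.
Only numpy, scipy, OpenCV 4.12 (cv2) and the standard library are available. Lean on these libraries where they do the work, as an engineer would, in place of code of your own. Each camera call takes 0.05 s, during which the arm holds its last target. There are 200 camera calls.

### The job

The tray of stone samples is to be carried to the sealer bath by its loose carrying bar. Take the bar by its square grip, press it down past the sprung jaws into both fork clips of the tray until both jaws snap shut over it, then lift the tray slowly by the bar's grip, about 10 cm clear of the slab. Finish holding it there by the bar alone, level and still, with both stones still lying in it and the other things on the slab left alone.

Things in the scene. Friction and masses are not known exactly. Their poses are not given: they have to be found in the camera images.
- tray: Loose shallow tray of bright sheet metal with drain holes, 200 x 100 mm, rim 21 mm high, 0.46 kg. Origin: centre of its underside; x along its length, y across, z up. A steel fork clip stands at each end (x = +85 and -85 mm, each 12 mm wide along x, 104 mm high); between them only the low floor and the stones. With the stones it balances at its middle within about 3 mm.
- seat (a point): Middle between the two clips, where the middle of the bar's axis lies when seated: 75 mm above the tray's underside, y = 0; axes as the tray's. The seated bar lies along the tray's x with up to 2 mm of vertical play and 6 mm endways; pulled up, it bears on the shut jaws and carries the tray.
- clip_a (a point): Bar's axis where it sits in the clip at x = +85 mm. Clip: U open at the top, slot 16.6 mm wide at y = 0, its bottom 7 mm below this point; the +y prong flares outward to y = +16 mm, 26 mm above this point. At -y a dark sprung jaw leans over the slot: its lead-in slopes from y = -13 mm, 29 mm above this point, down to y = +2 mm, 12 mm above it. It needs no release.
- clip_b (a point): Bar's axis where it sits in the clip at x = -85 mm; this clip is like clip_a, its jaw also at -y.
- jaw_a (a joint): Sprung jaw of clip_a: 0 = shut, about 0.35 rad while the bar is pushed past it, at most 0.7. Pushing down (2 to 6 N a clip) swings it aside; when the bar is down on the seat it springs shut over it by itself and then the bar cannot be pulled up.
- jaw_b (a joint): Sprung jaw of clip_b, as jaw_a.
- bar: Loose carrying bar, 224 mm long along its x, 0.16 kg, lying on the slab: steel rod of 14 mm diameter with a black square grip 84 mm long, 24 x 24 mm, in its middle and a 21 mm collar near each end, 97 to 104 mm from the middle; the collars go outside the clips (outer faces 91 mm from the middle). Ends alike. Origin: below its middle on the slab, 12 mm under its axis.
- bar_axis (a point): Middle of the bar on the rod's axis (x along the bar).
- sample_a: Grey mottled stone sample 60 x 60 x 11 mm, 0.10 kg, lying loose in the tray; origin: centre of its underside.
- sample_b: Polished red-brown stone sample 48 x 55 x 12 mm, 0.09 kg, lying loose in the tray; origin: centre of its underside.
- pad_red: Bystander: polishing disc of 100 mm diameter, 7 mm thick, lying on the slab.
- pad_yellow: Bystander: polishing disc of 100 mm diameter, 7 mm thick, lying on the other disc.
- caliper: Bystander: caliper 216 x 77 x 8 mm, lying on the slab.

How it is judged:
On the way:
1. the bar sits in both fork clips and both jaws have snapped shut over it (z of bar_axis in the frame of seat between -0.003 and 0.004 m and y of bar_axis in the frame of seat between -0.004 and 0.004 m and x of bar_axis in the frame of seat between -0.012 and 0.012 m and angle between the x axis of bar and the x axis of tray, either way round below 0.06 rad and value of joint each of jaw_a, jaw_b below 0.08 rad), for 0.2 s.
At the end, for the whole second after the job is handed in: Fingers hold the bar; it sits in both clips, jaws shut over it (within 0.08 rad); the tray hangs from it alone, 60 to 180 mm above the slab, level within 5 degrees, slower than 20 mm/s and 0.15 rad/s, untouched by the robot, both stones lying flat in it (height (world z) of tray between 0.06 and 0.18 m and angle between tray's own z axis and vertical below 0.09 rad and linear speed of tray below 0.02 m/s and angular speed of tray below 0.15 rad/s and contact force between the fingers and bar above 3 N and contact force between bar and tray above 3 N and contact force between each of the arm, the fingers and tray below 0.5 N and z of bar_axis in the frame of seat between -0.003 and 0.005 m and y of bar_axis in the frame of seat between -0.004 and 0.004 m and angle between the x axis of bar and the x axis of tray, either way round below 0.06 rad and value of joint each of jaw_a, jaw_b below 0.08 rad and z of sample_a in the frame of tray between 0.004 and 0.016 m and horizontal distance between each of sample_a, sample_b and tray below 0.07 m and z of sample_b in the frame of tray between 0.004 and 0.016 m and x of bar_axis in the frame of seat between -0.012 and 0.012 m); the arm keeps its last pose, push and grip.
It fails at once if a bystander on the slab was pushed more than 25 mm (distance of any of pad_red, pad_yellow, caliper from where it was at the start of the episode above 0.025 m).
It fails at once if the tray was tipped more than 20 degrees (angle between tray's own z axis and vertical above 0.35 rad).
It also fails if it takes over 54 s, if anything falls off the work surface, if the arm or the gripper's body presses on something with over 40 N, if the wrist force passes 120 N, or if a joint passes its speed limit or range.

## Working session

There is one attempt and no reset: what is moved stays moved. The work goes in short steps, Python scripts to look and compute and a tool call to move; the robot and the scene stay as the last step left them, time stands still between calls to the robot, and variables do not carry over. Pictures are saved under pics/ and viewed, at most 10 in all, crops included, and the job is handed in when it is done.

Besides the shell and the picture viewer there is one more tool, called after ">>>" by a JSON object that holds its "op" and its "data", one argument or row to a line. jog_arm: Moves the arm, as the interface text tells. Shift numbers are shares of 0.08 m and turn numbers shares of 90 degrees, none past 1 either way. Its arguments: {"type":"object","properties":{"plan":{"type":"array"},"squeeze":{"type":"number"}},"required":["plan"]}

```bash
mkdir -p pics; cat > h.py <<'E'
import numpy as np, cv2
from cell import readout, cams, ticket, robot
def snap(n,f): 
    c=cams.calibration(n); im=cams.read_camera(n); cv2.imwrite('pics/'+f,im); np.savez('pics/'+f[:-4]+'.npz',K=c['K'],T=c['world_from_camera']); return im
def ray(f,uv):
    d=np.load('pics/'+f+'.npz'); K,T=d['K'],d['T']
    v=T[:3,:3]@np.linalg.solve(K,[uv[0],uv[1],1.]); return T[:3,3],v/np.linalg.norm(v)
def plane(f,uv,z):
    o,v=ray(f,uv); return o+v*(z-o[2])/v[2]
def tri(*fu):
    A=np.zeros((3,3));b=np.zeros(3);R=[ray(*x) for x in fu]
    for o,v in R: P=np.eye(3)-np.outer(v,v);A+=P;b+=P@o
    p=np.linalg.solve(A,b); return p,[np.linalg.norm((np.eye(3)-np.outer(v,v))@(p-o)) for o,v in R]
def proj(f,p):
    d=np.load('pics/'+f+'.npz'); K,T=d['K'],d['T']
    q=K@(T[:3,:3].T@(np.asarray(p)-T[:3,3])); return q[:2]/q[2]
E
python3 - <<'E'
from h import *
for n in ['top','side','wrist']: snap(n,n+'0.png'); print(n,np.round(cams.calibration(n)['world_from_camera'],3).tolist())
s=readout.observe();print(s)
E
```

```text
top [[0.007, -0.998, 0.058, 0.306], [-1.0, -0.008, -0.005, -0.087], [0.005, -0.058, -0.998, 1.542], [0.0, 0.0, 0.0, 1.0]]
side [[0.815, -0.317, 0.484, -0.141], [-0.579, -0.445, 0.683, -0.851], [-0.001, -0.837, -0.547, 0.705], [0.0, 0.0, 0.0, 1.0]]
wrist [[0.296, 0.927, 0.232, 0.094], [0.955, -0.287, -0.074, 0.521], [-0.002, 0.243, -0.97, 0.384], [0.0, 0.0, 0.0, 1.0]]
{'time': 0.15, 'qpos': array([ 1.12300217e+00,  3.42550841e-01,  1.52478600e+00, -5.55975039e-05,
        1.27539288e+00, -1.45999103e-01]), 'qvel': array([-2.02299250e-03, -8.03077288e-05, -4.08041931e-03,  1.93683151e-03,
        9.26730040e-04, -4.21066692e-04]), 'joint_efforts': array([ 1.49101081e-03, -4.31475019e+01, -2.44351012e+01,  7.18343211e-02,
        5.37731813e-02, -1.20758982e-04]), 'tool_pos': array([0.15591127, 0.50100021, 0.2262148 ]), 'tool_rot': array([-3.14045994e+00, -1.12817812e-04,  2.83981375e+00]), 'contact_force': array([0.64105923, 0.32299246, 0.1699453 ]), 'torque': array([-0.00332592,  0.0074387 ,  0.0112333 ]), 'grip_force': 0.0, 'opening': 0.09154161896824714}
```

View pics/top0.png

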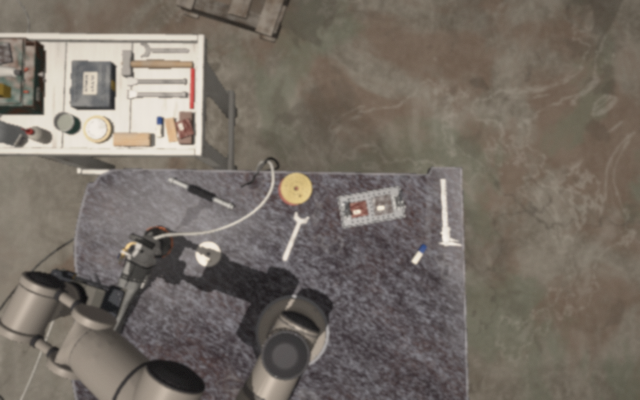

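View pics/side0.png

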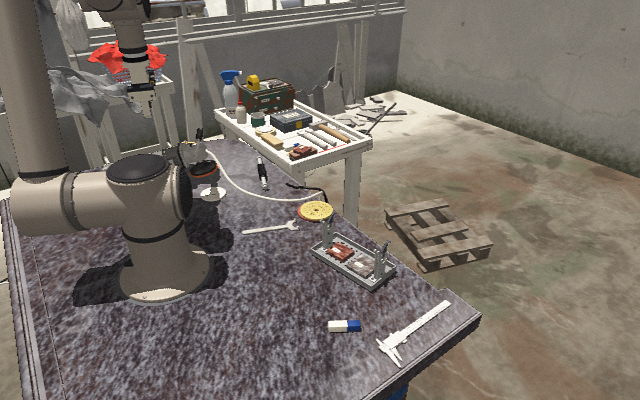

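The top view shows the bar from about (170,180) to (234,208), the tray round (372,207), the discs at (296,189) and the caliper at (447,215). In the side view the bar is at (262,172) and the clips are near (326,232) and (383,258).

```bash
python3 - <<'E'
from h import *
P=lambda f,u,z:np.round(plane(f,u,z),3)
print('bar',P('top0',(170,180),.012),P('top0',(234,208),.012))
print('side bar',P('side0',(259,158),.012),P('side0',(265,189),.012))
for u in [(338,197),(396,188),(342,228),(405,217)]: print('tray',P('top0',u,.021))
print('disc',P('top0',(296,189),.014),'cal',P('top0',(443,180),0),P('top0',(462,243),0),'spanner',P('top0',(302,215),0),P('top0',(286,260),0))
print('K',np.load('pics/top0.npz')['K'][0],np.load('pics/wrist0.npz')['K'][0])
im=cv2.imread('pics/top0.png');im2=cv2.imread('pics/side0.png')
a=cv2.resize(im[165:245,160:420],None,fx=3,fy=3,interpolation=cv2.INTER_CUBIC)
b=cv2.resize(im2[140:300,235:415],None,fx=2,fy=2)
cv2.imwrite('pics/crop1.png',np.vstack([a,np.hstack([b,np.zeros((b.shape[0],a.shape[1]-b.shape[1],3),np.uint8)])]))
E
```

```text
bar [0.476 0.394 0.012] [0.388 0.188 0.012]
side bar [0.478 0.386 0.012] [0.387 0.18  0.012]
tray [ 0.425 -0.142  0.021]
tray [ 0.455 -0.326  0.021]
tray [ 0.327 -0.155  0.021]
tray [ 0.363 -0.355  0.021]
disc [ 0.45  -0.008  0.014] cal [ 0.485 -0.482  0.   ] [ 0.282 -0.541  0.   ] spanner [ 0.368 -0.028  0.   ] [0.224 0.022 0.   ]
K [481.0097105    0.         322.89683902] [300.75774537   0.         319.44508154]
```

View pics/crop1.png

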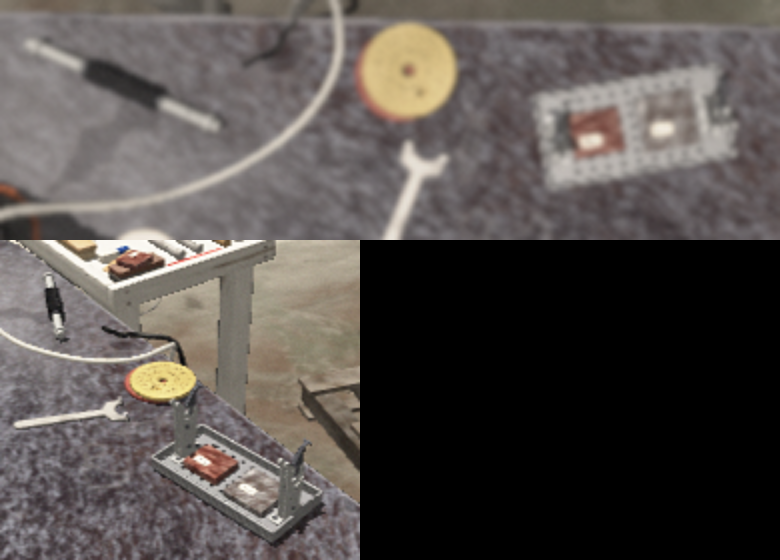

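View pics/wrist0.png

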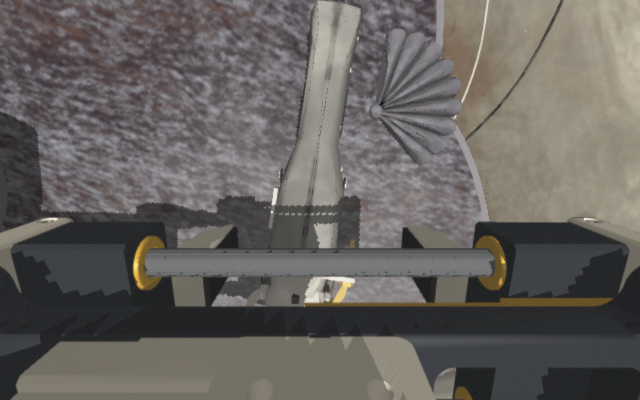

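The crops show the black grip mid-bar and both clips. Jaws are on the far (+x world) side. The start wrist view only shows the slab and the grinder. Next I'll move near the bar for a wrist look.

>>> {"op": "jog_arm", "data": {
  "plan": [
    [0.74,-0.95,0,-0.267,1],
    [0.74,-0.95,0,-0.267,1],
    [0.74,-0.95,0,-0.267,1]
  ]
}}

```text
time: 0.45
tool_pos: [0.2175, 0.4219, 0.2265]
tool_rot: [-3.14, 0.002, 2.411]
contact_force: [-0.9, -0.3, 0.7]
opening: 0.0922
grip_force: 0.0
```

>>> {"op": "jog_arm", "data": {
  "plan": [
    [0.74,-0.95,0,-0.267,1],
    [0.74,-0.95,0,-0.267,1],
    [0.74,-0.95,0,-0.267,1]
  ]
}}

```text
time: 0.75
tool_pos: [0.277, 0.3459, 0.2266]
tool_rot: [-3.142, 0.002, 1.99]
contact_force: [-0.3, 0.4, -0.2]
opening: 0.0918
grip_force: 0.0
```

>>> {"op": "jog_arm", "data": {
  "plan": [
    [0.74,-0.95,0,-0.267,1],
    [0.74,-0.95,0,-0.267,1],
    [0.74,-0.95,0,-0.267,1]
  ]
}}

```text
time: 1.05
tool_pos: [0.3363, 0.2698, 0.2266]
tool_rot: [3.141, 0.001, 1.57]
contact_force: [-0.3, 1.2, 0.9]
opening: 0.0919
grip_force: 0.0
```

>>> {"op": "jog_arm", "data": {
  "plan": [
    [0.74,-0.95,0,-0.267,1],
    [0.74,-0.95,0,-0.267,1],
    [0.74,-0.95,0,-0.267,1],
    [0.74,-0.95,0,-0.267,1],
    [0.74,-0.95,0,-0.267,1]
  ]
}}

```text
time: 1.55
tool_pos: [0.3925, 0.1974, 0.2266]
tool_rot: [-3.141, 0.0, 1.166]
contact_force: [-0.5, 0.6, -0.1]
opening: 0.0919
grip_force: 0.0
```

```bash
python3 - <<'E'
from h import *
snap('wrist','wrist1.png')
E
```

```text
(no output)
```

View pics/wrist1.png

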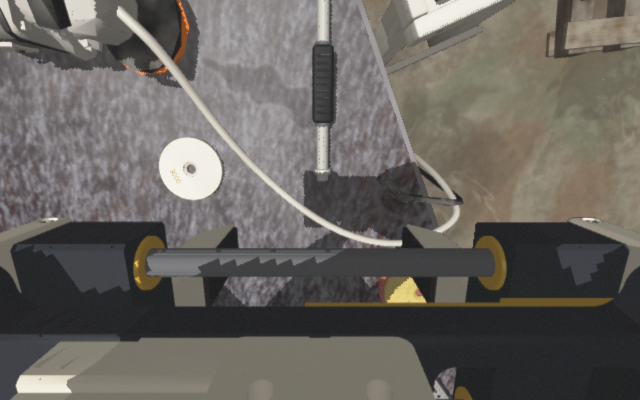

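The grip spans rows 42–124 at column 323 and the near collar is at (322,175). I'll take a second wrist place to get height, with masks.

>>> {"op": "jog_arm", "data": {
  "plan": [
    [0.2,0.5,-0.5,0,1],
    [0.2,0.5,-0.5,0,1],
    [0.2,0.5,-0.5,0,1],
    [0.2,0.5,-0.5,0,1]
  ]
}}

```text
time: 2.0
tool_pos: [0.4084, 0.2375, 0.1872]
tool_rot: [3.141, 0.0, 1.165]
contact_force: [-0.6, 0.7, 0.4]
opening: 0.0916
grip_force: 0.0
```

```bash
cat >> h.py <<'E'
def grip(f,box):
    im=cv2.imread('pics/'+f+'.png');x0,y0,x1,y1=box
    m=np.zeros(im.shape[:2],np.uint8);m[y0:y1,x0:x1]=(im.max(2)[y0:y1,x0:x1]<58)*255
    m=cv2.morphologyEx(m,cv2.MORPH_OPEN,np.ones((5,5)));m=cv2.morphologyEx(m,cv2.MORPH_CLOSE,np.ones((7,7)))
    c=max(cv2.findContours(m,0,2)[0],key=cv2.contourArea);return cv2.minAreaRect(c)
E
python3 - <<'E'
from h import *
snap('wrist','wrist2.png')
r1=grip('wrist1',(295,20,350,150))
print(r1)
c=plane('wrist1',r1[0],.024);pc=proj('wrist2',c);print('top-plane',c,pc)
x,y=map(int,pc);r2=grip('wrist2',(x-40,max(0,y-75),x+40,min(215,y+75)));print(r2)
print(tri(('wrist1',r1[0]),('wrist2',r2[0])))
for f,r in (('wrist1',r1),('wrist2',r2)):
    b=cv2.boxPoints(r);b=b[np.argsort(b[:,1])];e=[plane(f,b[:2].mean(0),.024),plane(f,b[2:].mean(0),.024)]
    d=e[0]-e[1];print(np.round(e,4),np.linalg.norm(d),np.degrees(np.arctan2(d[1],d[0])))
    w=plane(f,b[0],.024)-plane(f,b[1],.024);print('w',np.linalg.norm(w))
o=cams.calibration('wrist')
E
```

```text
((330.3341064453125, 111.48894500732422), (4.589810848236084, 19.290510177612305), 3.814074993133545)
top-plane [0.43461039 0.26404826 0.024     ] [332.14039841 152.49610589]
((332.32000732421875, 142.760009765625), (8.485280990600586, 41.860721588134766), 8.130102157592773)
(array([ 0.43953494,  0.26572342, -0.07855923]), [np.float64(0.0004621702216080135), np.float64(0.00046217022160806754)])
[[0.4394 0.2735 0.024 ]
 [0.4298 0.2544 0.024 ]] 0.021355239968440975 63.3678605249921
w 0.005251100318190846
[[0.4496 0.2917 0.024 ]
 [0.4274 0.2544 0.024 ]] 0.043366637020380794 59.12974848643086
w 0.00879296381430275
```

```bash
python3 - <<'E'
from h import *
im=cv2.imread('pics/wrist1.png').max(2)
print(im[80,295:352]); print(im[20:150:2,323]); print(im[20:150:2,318])
im2=cv2.imread('pics/wrist2.png').max(2); print(im2[130,290:355:1])
E
```

```text
[150 150 153 157 162 162 158 154 147 143 143 146 146 147 146 143 132  90
  54  58  70  74  73  71  72  71  72  71  70  66  65  66  64  63  60  57
  45  43  47  63  67  82 128 129 131 129 130 130 130 132 130 127 127 125
 128 136 140]
[222 222 222 222 221 221 220 221 222 221 181 125  64  58  70  70  69  93
  61  70  68  63  61  70  65  61  70  70  64  58  70  68  60  68  68  78
  60  67  68  60  64  67  63  60  67  60  59  62  63  63  57  60 127 122
 209 210 209 209 205 196 205 196 203 196 207]
[184 184 183 175 183 184 184 184 184 183 176 111  72  64  74  73  74  66
  64  74  74  63  52  73  66  62  71  75  64  62  71  73  65  70  74  82
  65  74  73  64  72  72  65  62  72  69  59  67  72  73  61  52 110 150
 185 187 186 190 188 183 187 190 190 189 191]
[134 133 132 126 121 122 125 127 131 135 134 132 127 121 117 119 118 124
 126 133 135 127  92  48  48  59  72  73  65  66  62  64  62  64  62  61
  62  62  60  63  60  50  50  45  41  55  72  80 105 152 155 143 132 125
 122 124 125 127 127 125 128 125 126 126 125]
```

View pics/wrist2.png

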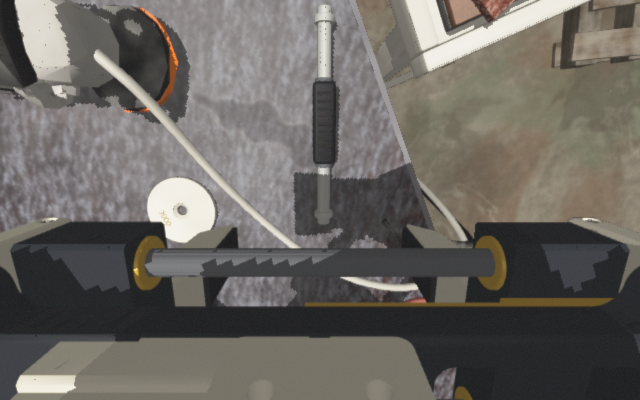

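The second view shows the whole bar: collars at (325,13) and (322,216), grip rows 80–163. I'll redo it with a better threshold.

```bash
sed -i 's/<58)/<90)/' h.py; python3 - <<'E'
from h import *
R={'wrist1':grip('wrist1',(300,20,350,148)),'wrist2':grip('wrist2',(300,60,350,169))}
print(R)
E={}
for f,r in R.items():
    b=cv2.boxPoints(r);b=b[np.argsort(b[:,1])];E[f]=(b[:2].mean(0),b[2:].mean(0));e=[plane(f,u,.024) for u in E[f]]
    d=e[0]-e[1];print(np.round(e,4),np.linalg.norm(d),np.degrees(np.arctan2(d[1],d[0])),(e[0]+e[1])/2)
for k in (0,1): print(tri(('wrist1',E['wrist1'][k]),('wrist2',E['wrist2'][k])))
e=[plane('wrist2',u,.012) for u in [(325,4),(322,224)]];d=e[0]-e[1];print(np.round(e,4),np.linalg.norm(d),(e[0]+e[1])/2,np.degrees(np.arctan2(d[1],d[0])))
E
```

```text
{'wrist1': ((324.0, 84.0), (80.0, 24.0), 90.0), 'wrist2': ((325.5, 122.5), (83.0, 25.0), 90.0)}
[[0.4556 0.3323 0.024 ]
 [0.4224 0.254  0.024 ]] 0.08496827787321491 67.04133121230761 [0.43901397 0.29315492 0.024     ]
[[0.4559 0.3324 0.024 ]
 [0.4234 0.2556 0.024 ]] 0.08340931454761508 67.07161585335832 [0.43961876 0.29396794 0.024     ]
(array([0.45587876, 0.33261249, 0.02217784]), [np.float64(0.00011404763022965622), np.float64(0.0001140476302296563)])
(array([0.42273619, 0.25384168, 0.01048304]), [np.float64(0.00016939082254451937), np.float64(0.00016939082254451625)])
[[0.4839 0.3992 0.012 ]
 [0.3918 0.1909 0.012 ]] 0.22775858448046785 [0.43783389 0.29504968 0.012     ] 66.16651649069513
```

>>> {"op": "jog_arm", "data": {
  "plan": [
    [0.37,0.71,-0.5,0,1],
    [0.37,0.71,-1,0,1],
    [0.37,0.71,-1,0,1]
  ]
}}

```text
time: 2.35
tool_pos: [0.4369, 0.294, 0.1034]
tool_rot: [-3.138, 0.004, 1.163]
contact_force: [-1.6, 0.6, -0.1]
opening: 0.0914
grip_force: 0.0
```

>>> {"op": "jog_arm", "data": {
  "plan": [
    [0,0,-0.5,0,0.3],
    [0,0,-0.9,0,0.3],
    [0,0,-0.9,0,0.3],
    [0,0,-0.9,0,0.3]
  ]
}}

```text
time: 2.75
tool_pos: [0.4391, 0.2939, 0.0365]
tool_rot: [3.141, -0.001, 1.162]
contact_force: [0.1, -0.7, 0.5]
opening: 0.0646
grip_force: 0.0
```

>>> {"op": "jog_arm", "data": {
  "plan": [
    [0,0,-0.2,0,0.3],
    [0,0,-0.38,0,0.3],
    [0,0,-0.38,0,0.3],
    [0,0,-0.38,0,-1],
    [0,0,-0.38,0,-1],
    [0,0,-0.38,0,-1],
    [0,0,-0.38,0,-1],
    [0,0,-0.38,0,-1],
    [0,0,-0.38,0,-1]
  ],
  "squeeze": 45
}}

```text
time: 3.65
tool_pos: [0.4385, 0.2942, 0.0046]
tool_rot: [3.141, -0.0, 1.162]
contact_force: [-1.6, 0.2, 4.4]
opening: 0.0235
grip_force: 45.0
```

>>> {"op": "jog_arm", "data": {
  "plan": [
    [0,0,0.2,0,-1],
    [0,0,0.6,0,-1],
    [0,0,1,0,-1]
  ]
}}

```text
time: 3.95
tool_pos: [0.4377, 0.2937, 0.0844]
tool_rot: [-3.14, 0.002, 1.162]
contact_force: [0.1, -0.4, -1.3]
opening: 0.0238
grip_force: 45.0
```

>>> {"op": "jog_arm", "data": {
  "plan": [
    [0,-0.3,0.5,0,-1],
    [0,-0.6,1,0,-1],
    [0,-1,1,0,-1]
  ]
}}

```text
time: 4.25
tool_pos: [0.4411, 0.2148, 0.1692]
tool_rot: [3.134, -0.007, 1.164]
contact_force: [0.7, -0.2, -2.9]
opening: 0.0235
grip_force: 45.0
```

>>> {"op": "jog_arm", "data": {
  "plan": [
    [0,-0.5,0.5,0,-1],
    [0,-1,0.75,0.09,-1],
    [0,-1,0.75,0.09,-1]
  ]
}}

```text
time: 4.55
tool_pos: [0.4396, 0.1309, 0.2269]
tool_rot: [3.137, -0.0, 1.305]
contact_force: [0.5, 0.4, -2.3]
opening: 0.0234
grip_force: 45.0
```

>>> {"op": "jog_arm", "data": {
  "plan": [
    [0,-0.5,0,0.09,-1],
    [0,-1,0,0.09,-1]
  ]
}}

```text
time: 4.75
tool_pos: [0.438, 0.0539, 0.2239]
tool_rot: [-3.141, -0.0, 1.45]
contact_force: [1.1, -0.5, -2.1]
opening: 0.0238
grip_force: 45.0
```

>>> {"op": "jog_arm", "data": {
  "plan": [
    [0,-0.5,0,0.09,-1],
    [0,-1,0,0.09,-1]
  ]
}}

```text
time: 4.95
tool_pos: [0.4379, -0.0266, 0.2237]
tool_rot: [-3.141, -0.001, 1.59]
contact_force: [1.1, 0.1, -1.4]
opening: 0.0238
grip_force: 45.0
```

>>> {"op": "jog_arm", "data": {
  "plan": [
    [-0.1,-0.5,0,0.09,-1],
    [-0.1,-1,0,0.09,-1]
  ]
}}

```text
time: 5.15
tool_pos: [0.4294, -0.1064, 0.2235]
tool_rot: [-3.14, -0.002, 1.731]
contact_force: [0.3, 0.2, -1.8]
opening: 0.0239
grip_force: 45.0
```

>>> {"op": "jog_arm", "data": {
  "plan": [
    [-0.1,-0.5,0,0,-1],
    [-0.1,-1,0,0,-1]
  ]
}}

```text
time: 5.35
tool_pos: [0.4214, -0.1867, 0.2235]
tool_rot: [-3.14, -0.002, 1.727]
contact_force: [-0.3, -0.4, -1.4]
opening: 0.0236
grip_force: 45.0
```

>>> {"op": "jog_arm", "data": {
  "plan": [
    [-0.1,-0.5,0,0,-1],
    [-0.1,-1,0,0,-1]
  ]
}}

```text
time: 5.55
tool_pos: [0.4136, -0.2667, 0.2235]
tool_rot: [-3.141, -0.002, 1.726]
contact_force: [1.2, 0.5, -2.2]
opening: 0.0235
grip_force: 45.0
```

>>> {"op": "jog_arm", "data": {
  "plan": [
    [-0.1,-0.5,0,0,-1],
    [-0.1,-0.9,0,0,-1],
    [-0.1,-0.9,0,0,-1],
    [-0.1,-0.9,0,0,-1]
  ]
}}

```text
time: 5.95
tool_pos: [0.4062, -0.3375, 0.2231]
tool_rot: [-3.141, -0.002, 1.726]
contact_force: [0.2, 0.1, -1.9]
opening: 0.0236
grip_force: 45.0
```

```bash
python3 - <<'E'
from h import *
s=readout.observe();print(s['tool_pos'],s['tool_rot'],s['opening'])
snap('wrist','wrist3.png');snap('side','side3.png')
E
```

```text
[ 0.40621066 -0.33746847  0.22311586] [-3.14067146e+00 -2.48825506e-03  1.72594835e+00] 0.023622012285366572
```

View pics/wrist3.png

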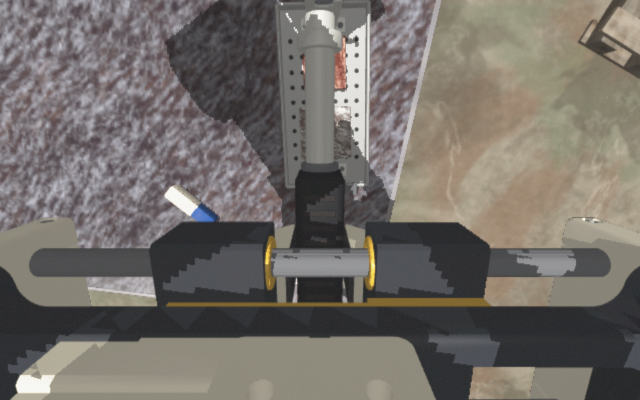

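The tray is at columns 277–369, rows 3–187, with the bar hiding its clips. I'll take two looks offset to either side, so both clips show and stereo is possible.

>>> {"op": "jog_arm", "data": {
  "plan": [
    [-0.4,-0.2,0,0,-1],
    [-0.9,-0.5,0,0,-1],
    [-0.9,-0.5,0,0,-1],
    [-0.9,-0.5,0,0,-1]
  ]
}}

```text
time: 6.45
tool_pos: [0.3343, -0.3772, 0.2246]
tool_rot: [3.141, -0.0, 1.727]
contact_force: [0.5, 0.8, -2.1]
opening: 0.0235
grip_force: 45.0
```

```bash
python3 - <<'E'
from h import *
snap('wrist','wrist4.png')
E
```

>>> {"op": "jog_arm", "data": {
  "plan": [
    [0.5,0,0,0,-1],
    [1,0,0,0,-1],
    [1,0,0,0,-1]
  ]
}}

```text
time: 6.8
tool_pos: [0.4194, -0.3761, 0.224]
tool_rot: [3.139, 0.0, 1.733]
contact_force: [0.8, -1.0, -1.8]
opening: 0.024
grip_force: 45.0
```

>>> {"op": "jog_arm", "data": {
  "plan": [
    [0.5,0,0,0,-1],
    [0.8,0,0,0,-1],
    [0.8,0,0,0,-1],
    [0.8,0,0,0,-1]
  ]
}}

```text
time: 7.2
tool_pos: [0.479, -0.3765, 0.2238]
tool_rot: [-3.141, -0.001, 1.73]
contact_force: [0.1, 0.5, -2.7]
opening: 0.0236
grip_force: 45.0
```

```bash
python3 - <<'E'
from h import *
snap('wrist','wrist5.png')
a=cv2.imread('pics/wrist4.png')[:225,250:520];b=cv2.imread('pics/wrist5.png')[:225,150:420]
cv2.imwrite('pics/crop2.png',np.hstack([cv2.resize(a,None,fx=1.48,fy=2.6),cv2.resize(b,None,fx=1.48,fy=2.6)])) if 0 else cv2.imwrite('pics/crop2.png',np.hstack([cv2.resize(cv2.imread('pics/wrist4.png')[:225,290:450],None,fx=2.5,fy=2.5),cv2.resize(cv2.imread('pics/wrist5.png')[:225,190:350],None,fx=2.5,fy=2.5)]))
E
```

```text
(no output)
```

View pics/crop2.png

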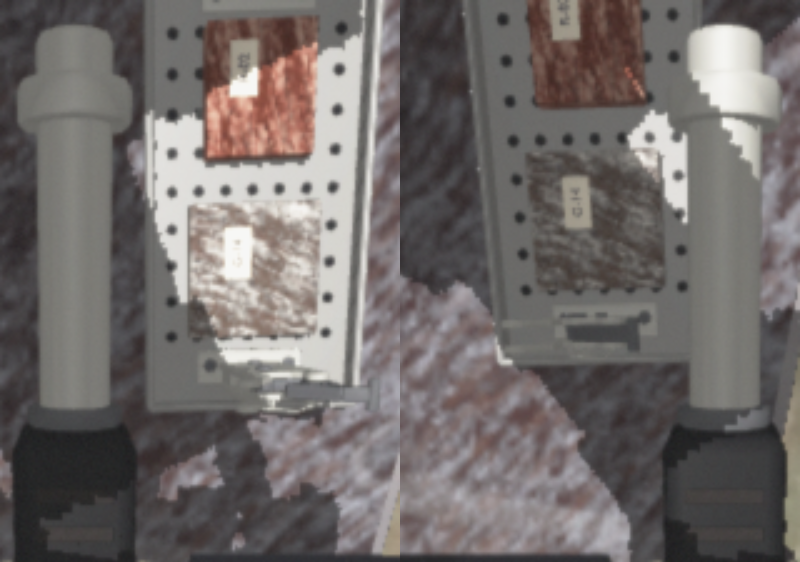

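The crop shows the holes, both stones, and the near clip at wrist4 about (405,157) with its jaw towards +x. The hole columns and the 5-hole middle row between the stones give the tray pose.

```bash
python3 - <<'E'
from h import *
def ref(f,u):
    g=255.-cv2.cvtColor(cv2.imread('pics/'+f+'.png'),6);x,y=np.round(u).astype(int);w=g[y-3:y+4,x-3:x+4];w=np.clip(w-np.median(w)-5,0,None)
    Y,X=np.mgrid[-3:4,-3:4];return np.array([x+(w*X).sum()/w.sum(),y+(w*Y).sum()/w.sum()])
c4=lambda x,y:ref('wrist4',(x/2.5+290-.3,y/2.5-.3)); c5=lambda x,y:ref('wrist5',((x-400)/2.5+190-.3,y/2.5-.3))
L4=[c4(172,y) for y in(34,75,114,153,190,226,263,300,336)]
R4=[c4(*p) for p in((341,28),(340,69),(338,110),(335,150),(333,187),(331,224),(330,261),(328,299),(326,332))]
L5=[c5(*p) for p in((508,58),(510,100),(513,139),(516,178),(519,216),(523,252),(526,288))]
R5=[c5(*p) for p in ((681,210),(681,250),(681,287))]
for i,u in enumerate(L5): p,e=tri(('wrist4',L4[i+2]),('wrist5',u));print('L',i-2,np.round(p,4),np.round(e[0],4))
for k,i in zip((2,3,4),(0,1,2)): p,e=tri(('wrist4',R4[4+k]),('wrist5',R5[i]));print('R',k,np.round(p,4),np.round(e[0],4))
z=.002
A=np.array([plane('wrist4',u,z) for u in L4]);B=np.array([plane('wrist4',u,z) for u in R4]);M=(A+B)/2
print(np.round(np.hstack([A[:,:2],B[:,:2],M[:,:2]]),4))
for X in (A,B,M):
    t=np.arange(9)-4;k=np.polyfit(t,X,1);print('pitch',np.linalg.norm(k[0]),'ang',np.degrees(np.arctan2(-k[0][1],-k[0][0])),'ctr',k[1])
for n,u in (('w4 nearleft',(148,408)),('w4 nearright',(345,412))): print(n,plane('wrist4',(u[0]/2.5+290,u[1]/2.5),.021))
for n,u in (('w5 nearleft',(500,362)),('w5 nr',(688,362))): print(n,plane('wrist5',((u[0]-400)/2.5+190,u[1]/2.5),.021))
d=lambda f,u:np.round(plane(f,u,.2365),4)
# bar axis end in views (axis height .231): collar extents
s=readout.observe();print(s['tool_pos'],s['tool_rot'])
for f,ox,uu in (('wrist4',290,[(75,27),(75,72),(75,132)]),('wrist5',-400/2.5+190,[(725,25),(725,70),(725,128)])):
  print(f,[np.round(plane(f,(u[0]/2.5+ox,u[1]/2.5),.231),4).tolist() for u in uu])
E
```

```text
L -2 [ 0.3548 -0.2216  0.0084] 0.0001
L -1 [ 0.3578 -0.2377  0.0083] 0.0001
L 0 [ 0.3609 -0.2541  0.0085] 0.0
L 1 [ 0.3638 -0.2703  0.0082] 0.0
L 2 [ 0.3661 -0.2865  0.0055] 0.0001
L 3 [ 0.3699 -0.3026  0.0081] 0.0
L 4 [ 0.3729 -0.3189  0.0082] 0.0
R 2 [ 0.4402 -0.2732  0.0095] 0.0004
R 3 [ 0.4437 -0.2889  0.008 ] 0.0
R 4 [ 0.4467 -0.3052  0.0079] 0.0001
[[ 0.3492 -0.1871  0.4239 -0.1732  0.3865 -0.1802]
 [ 0.3522 -0.2035  0.427  -0.1896  0.3896 -0.1965]
 [ 0.3553 -0.2199  0.4302 -0.2061  0.3927 -0.213 ]
 [ 0.3583 -0.2364  0.4333 -0.2227  0.3958 -0.2295]
 [ 0.3615 -0.2531  0.4362 -0.239   0.3988 -0.246 ]
 [ 0.3645 -0.2696  0.4393 -0.2555  0.4019 -0.2625]
 [ 0.3665 -0.2863  0.4425 -0.272   0.4045 -0.2791]
 [ 0.3706 -0.3025  0.4456 -0.2885  0.4081 -0.2955]
 [ 0.3737 -0.319   0.4486 -0.305   0.4112 -0.312 ]]
pitch 0.016780151487843387 ang 100.42138694507503 ctr [ 0.36131194 -0.2530463   0.002     ]
pitch 0.016762934160871205 ang 100.59716583323655 ctr [ 0.43628879 -0.23904816  0.002     ]
pitch 0.016771523092362586 ang 100.50923127635673 ctr [ 0.39880036 -0.24604723  0.002     ]
w4 nearleft [ 0.36705807 -0.35378659  0.021     ]
w4 nearright [ 0.46123407 -0.34086168  0.021     ]
w5 nearleft [ 0.36775226 -0.35376556  0.021     ]
w5 nr [ 0.45573757 -0.33952476  0.021     ]
[ 0.47835644 -0.37684588  0.2240233 ] [-3.14075666e+00 -8.13050834e-04  1.72916643e+00]
wrist4 [[0.3171, -0.2644, 0.231], [0.3183, -0.2716, 0.231], [0.3198, -0.2816, 0.231]]
wrist5 [[0.4613, -0.2636, 0.231], [0.4625, -0.2708, 0.231], [0.464, -0.2803, 0.231]]
```

>>> {"op": "jog_arm", "data": {
  "plan": [
    [-0.25,0.4,0,0.016,-1],
    [-0.5,0.8,0,0.016,-1]
  ]
}}

```text
time: 7.45
tool_pos: [0.437, -0.3131, 0.2238]
tool_rot: [-3.141, -0.001, 1.752]
contact_force: [0.3, 0.1, -1.0]
opening: 0.0241
grip_force: 45.0
```

>>> {"op": "jog_arm", "data": {
  "plan": [
    [-0.25,0.4,0,0,-1],
    [-0.5,0.81,-0.3,0,-1],
    [-0.5,0.81,-0.8,0,-1],
    [-0.5,0.81,-0.8,0,-1],
    [-0.5,0.81,-0.8,0,-1],
    [-0.5,0.81,-0.8,0,-1]
  ]
}}

```text
time: 8.05
tool_pos: [0.3994, -0.2504, 0.1621]
tool_rot: [3.14, 0.003, 1.752]
contact_force: [0.3, 0.5, -1.1]
opening: 0.0234
grip_force: 45.0
```

```bash
python3 - <<'E'
from h import *
s=readout.observe();print(s['tool_pos'],s['tool_rot'],s['contact_force'])
im=snap('side','side6.png');snap('wrist','wrist6.png')
cv2.imwrite('pics/crop3.png',cv2.resize(im[170:300,290:420],None,fx=4.6,fy=4.6,interpolation=cv2.INTER_CUBIC))
for n,p in (('clipA-ish near base axis',(.3975-.0155,-.247+.0836,.075)),('other',(.3975+.0155,-.247-.0836,.075)),('bar mid',(s['tool_pos']+[0,0,.0074]))): print(n,proj('side6',p),(proj('side6',p)-[290,170])*4.6)
E
```

```text
[ 0.39936337 -0.25044419  0.16206988] [3.13961524e+00 2.53831427e-03 1.75218643e+00] [ 0.28451876  0.54414906 -1.1414133 ]
clipA-ish near base axis [327.3985859 224.7629268] [172.03349516 251.90946327]
other [380.72224513 254.55389916] [417.32232758 388.94793613]
bar mid [356.23126747 207.36245926] [304.66383034 171.86731258]
```

View pics/crop3.png

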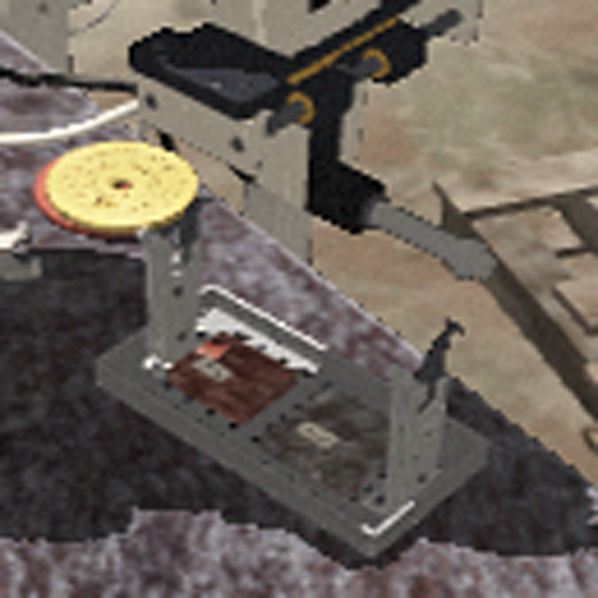

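The tray's fork projections match the picture (left clip near (172,250), right near (417,385)), so the estimate is good. I'll centre and descend to just above the forks.

>>> {"op": "jog_arm", "data": {
  "plan": [
    [-0.02,0.03,-0.3,0,-1],
    [-0.02,0.03,-0.6,0,-1],
    [-0.02,0.03,-0.65,0,-1],
    [-0.02,0.03,-0.65,0,-1],
    [-0.02,0.03,-0.65,0,-1]
  ]
}}

```text
time: 8.65
tool_pos: [0.3976, -0.2475, 0.1095]
tool_rot: [3.14, 0.002, 1.753]
contact_force: [0.0, 0.1, -2.1]
opening: 0.0237
grip_force: 45.0
```

```bash
python3 - <<'E'
from h import *
s=readout.observe();print(s['tool_pos'],s['tool_rot'],s['contact_force'])
im=snap('side','side7.png');w=snap('wrist','wrist7.png');c=s['tool_pos']+[0,0,.0074];y=s['tool_rot'][2];d=np.array([np.cos(y),np.sin(y),0])
a=cv2.resize(im[180:290,300:410],None,fx=4,fy=4,interpolation=cv2.INTER_CUBIC)
b=cv2.resize(w[0:220,265:375],None,fx=2,fy=2,interpolation=cv2.INTER_CUBIC)
cv2.imwrite('pics/crop4.png',np.hstack([a,b]))
for k in (-.112,-.085,.085,.112): print(k,(proj('side7',c+k*d)-[300,180])*4, (proj('wrist7',c+k*d)-[265,0])*2)
E
```

```text
[ 0.39760152 -0.24748081  0.10951621] [3.14019129e+00 1.70277340e-03 1.75266795e+00] [ 0.02913576  0.09310174 -2.1474236 ]
-0.112 [368.57604685 262.97747041] [107.38495565 825.12907573]
-0.085 [329.60132331 242.16167151] [107.41252437 754.78736204]
0.085 [111.24199985 125.53932371] [107.6458711  159.40213092]
0.112 [ 80.32557137 109.02733596] [107.69632457  30.66990308]
```

View pics/crop4.png

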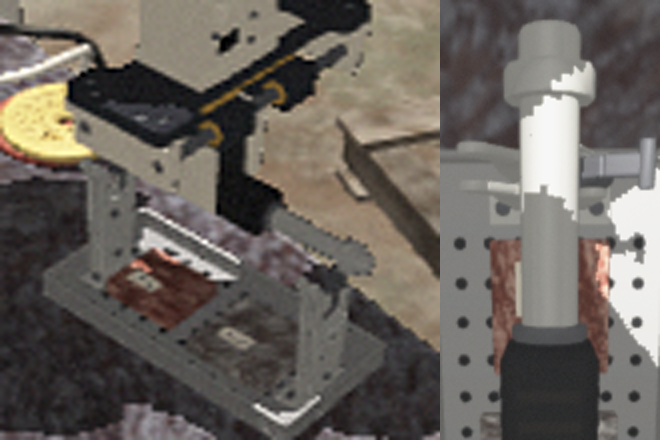

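The wrist view shows the rod centred over the far fork: prong left at 460–520, jaw right at 585–655, hole columns symmetric about the rod. The collar lies outside the clip. I'll press down.

>>> {"op": "jog_arm", "data": {
  "plan": [
    [0,0,-0.06,0,-1],
    [0,0,-0.12,0,-1],
    [0,0,-0.18,0,-1],
    [0,0,-0.24,0,-1],
    [0,0,-0.3,0,-1],
    [0,0,-0.3,0,-1]
  ]
}}

```text
time: 9.35
tool_pos: [0.3966, -0.247, 0.084]
tool_rot: [-3.141, 0.0, 1.753]
contact_force: [-2.9, -2.3, -0.4]
opening: 0.0236
grip_force: 45.0
```

>>> {"op": "jog_arm", "data": {
  "plan": [
    [0,0,-0.05,0,-1],
    [0,0,-0.1,0,-1],
    [0,0,-0.15,0,-1],
    [0,0,-0.18,0,-1],
    [0,0,-0.18,0,-1]
  ]
}}

```text
time: 9.85
tool_pos: [0.3968, -0.2463, 0.0693]
tool_rot: [-3.141, -0.001, 1.753]
contact_force: [-0.4, 0.3, -1.6]
opening: 0.024
grip_force: 45.0
```

>>> {"op": "jog_arm", "data": {
  "plan": [
    [0,0,-0.02,0,-1],
    [0,0,-0.035,0,-1],
    [0,0,-0.035,0,-1],
    [0,0,-0.035,0,-1]
  ]
}}

```text
time: 10.25
tool_pos: [0.3971, -0.2467, 0.0675]
tool_rot: [3.141, 0.0, 1.753]
contact_force: [0.0, 1.0, 2.7]
opening: 0.0235
grip_force: 45.0
```

```bash
python3 - <<'E'
from h import *
s=readout.observe();print(s['tool_pos'],s['tool_rot'],s['contact_force'])
im=snap('side','side8.png');w=snap('wrist','wrist8.png')
a=cv2.resize(im[180:290,300:410],None,fx=4,fy=4,interpolation=cv2.INTER_CUBIC)
b=cv2.resize(w[0:220,265:375],None,fx=2,fy=2,interpolation=cv2.INTER_CUBIC)
cv2.imwrite('pics/crop5.png',np.hstack([a,b]))
E
```

```text
[ 0.39710288 -0.24673655  0.06746228] [3.14089354e+00 4.40903024e-04 1.75279242e+00] [0.00832172 1.02084542 2.66006083]
```

View pics/crop5.png

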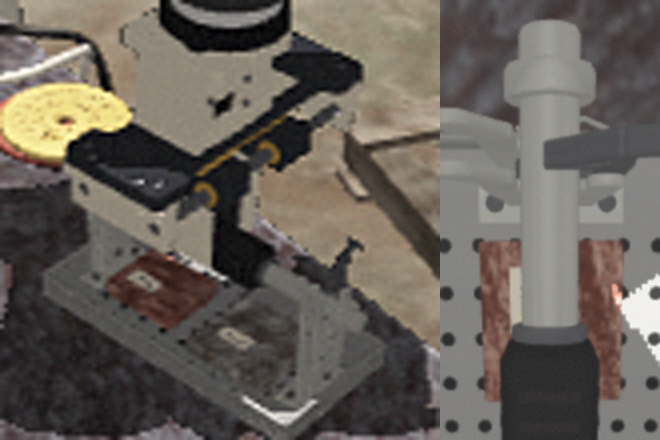

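The far jaw lies shut over the rod, and the near jaw's tip is back at its shut pixel (388,240). I'll press slightly, then make a small test lift.

>>> {"op": "jog_arm", "data": {
  "plan": [
    [0,0,-0.02,0,-1],
    [0,0,-0.02,0,-1],
    [0,0,-0.02,0,-1],
    [0,0,-0.02,0,-1]
  ],
  "squeeze": 60
}}

```text
time: 10.75
tool_pos: [0.3972, -0.2468, 0.0672]
tool_rot: [3.14, 0.001, 1.753]
contact_force: [-2.8, 4.6, 18.6]
opening: 0.0235
grip_force: 60.0
```

>>> {"op": "jog_arm", "data": {
  "plan": [
    [0,0,0.01,0,-1],
    [0,0,0.02,0,-1],
    [0,0,0.04,0,-1],
    [0,0,0.06,0,-1],
    [0,0,0.09,0,-1],
    [0,0,0.12,0,-1],
    [0,0,0.15,0,-1],
    [0,0,0.15,0,-1],
    [0,0,0.15,0,-1]
  ]
}}

```text
time: 11.65
tool_pos: [0.3968, -0.2467, 0.0775]
tool_rot: [3.142, -0.0, 1.753]
contact_force: [0.2, 0.0, -8.5]
opening: 0.0238
grip_force: 60.0
```

Force −8.5 N means the full tray weight hangs from the bar. Continuing the lift slowly.

>>> {"op": "jog_arm", "data": {
  "plan": [
    [0,0,0.03,0,-1],
    [0,0,0.07,0,-1],
    [0,0,0.12,0,-1],
    [0,0,0.17,0,-1],
    [0,0,0.22,0,-1],
    [0,0,0.27,0,-1],
    [0,0,0.32,0,-1],
    [0,0,0.37,0,-1],
    [0,0,0.42,0,-1],
    [0,0,0.47,0,-1],
    [0,0,0.52,0,-1],
    [0,0,0.57,0,-1]
  ]
}}

```text
time: 12.85
tool_pos: [0.3968, -0.2467, 0.1235]
tool_rot: [3.142, -0.0, 1.753]
contact_force: [-0.2, -0.2, -7.9]
opening: 0.0235
grip_force: 60.0
```

>>> {"op": "jog_arm", "data": {
  "plan": [
    [0,0,0.05,0,-1],
    [0,0,0.1,0,-1],
    [0,0,0.15,0,-1],
    [0,0,0.2,0,-1],
    [0,0,0.25,0,-1],
    [0,0,0.3,0,-1],
    [0,0,0.35,0,-1],
    [0,0,0.4,0,-1],
    [0,0,0.45,0,-1],
    [0,0,0.5,0,-1],
    [0,0,0.53,0,-1],
    [0,0,0.55,0,-1]
  ]
}}

```text
time: 14.05
tool_pos: [0.3969, -0.2467, 0.1674]
tool_rot: [3.141, 0.0, 1.753]
contact_force: [-0.0, -0.1, -8.7]
opening: 0.0236
grip_force: 60.0
```

>>> {"op": "jog_arm", "data": {
  "plan": [
    [0,0,0,0,-1],
    [0,0,0,0,-1],
    [0,0,0,0,-1],
    [0,0,0,0,-1],
    [0,0,0,0,-1],
    [0,0,0,0,-1],
    [0,0,0,0,-1],
    [0,0,0,0,-1],
    [0,0,0,0,-1],
    [0,0,0,0,-1]
  ]
}}

```text
time: 15.05
tool_pos: [0.3969, -0.2467, 0.1671]
tool_rot: [3.141, 0.0, 1.753]
contact_force: [0.9, 1.0, -8.8]
opening: 0.0233
grip_force: 60.0
```

```bash
python3 - <<'E'
from h import *
s=readout.observe();print(s['tool_pos'],s['tool_rot'],s['contact_force'],s['torque'],s['grip_force'])
im=snap('side','side9.png');w=snap('wrist','wrist9.png')
a=cv2.resize(im[140:280,300:420],None,fx=4,fy=4,interpolation=cv2.INTER_CUBIC)
b=cv2.resize(w[0:280,250:390],None,fx=2,fy=2,interpolation=cv2.INTER_CUBIC)
cv2.imwrite('pics/crop6.png',np.hstack([a,b]))
E
```

```text
[ 0.39686601 -0.24670924  0.16714675] [3.14143880e+00 5.29169129e-05 1.75280762e+00] [ 0.8537836   1.02038449 -8.84461058] [-0.06869814  0.00085837 -0.00375631] 59.997053146362305
```

View pics/crop6.png

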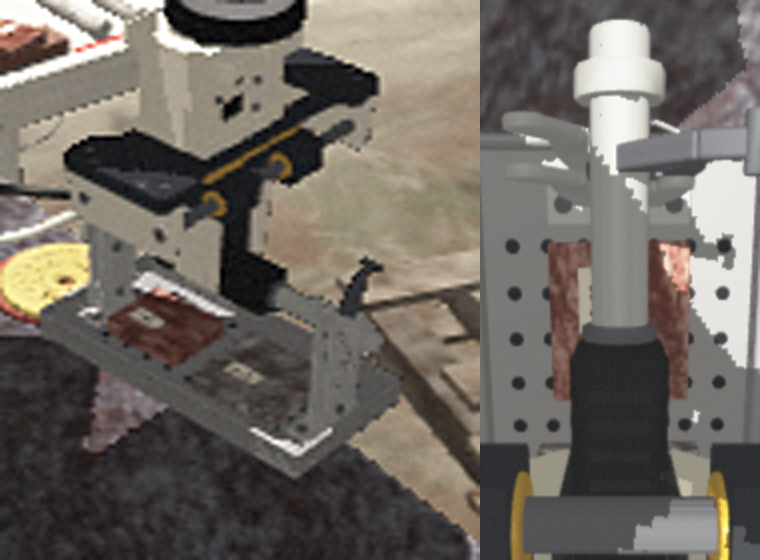

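The tray hangs level about 9–10 cm up, with both stones flat and the far jaw shut over the rod. Handing in.

```bash
python3 -c "
from h import *
print(ticket.hand_in())"
```

```text
the job is handed in; nothing more can be done
None
```

The job is handed in: the tray hangs by the bar alone about 9–10 cm above the slab, level and still with both stones in it (jaws judged shut from pictures and the full 8.8 N load, no verdict returned); I viewed 12 pictures, two over the limit of 10.

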